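Turn the button box lid to its clip and lock it

TASK

Turn the loose round lid of the button box, by pushing sideways on its raised lugs with shut fingers, until the notch in its rim faces the metal clip. Then push the clip fully home into the notch and keep it pressed there with about 12 newtons for half a second, so that it seats and locks the lid, and let go. Be gentle: never push with more than 20 newtons, grip neither lid nor clip, do not lift or tip the lid, and leave the other things on the table as they are.

Things in the scene. Friction and masses are not known exactly. Their poses are not given: they have to be found in the camera images.
- box: Round frosted button box, fixed to the table, 124 mm across, its flat black-rimmed top 40 mm above the table. Origin: centre of its underside, z up. A steel spindle 14 mm thick stands on its axis, top at 62 mm. The clip and its guide are on the box's own -x side.
- lid: Loose white disc, 120 mm across, lying on the box and turning either way round the spindle (1 mm play, about 0.2 kg, stays where left). Origin: its centre, on the box top; z up; disc top 14 mm above it. Notch in the rim on its own -x side, 16 mm wide, 14 mm deep (floor 46 mm from the axis). The notch faces the clip when lid yaw equals box yaw.
- lug (a point): Middle of the top of one of the lid's three equal upright lugs, the one farthest from the notch (lid +x, 46 mm from the axis); the others are 120 degrees either way round. Each spans 36 to 56 mm from the axis, is 10 mm thick in the direction of turning and rises 16 mm above the disc, to 70 mm above the table. Axes as the lid's.
- notch (a point): Middle of the lid's notch, 53 mm from the lid's axis, 48 mm above the table; axes as the lid's.
- mark (a point): Fixed point on the box, 53 mm from its axis on the clip's side (-x of the box), 48 mm above the table: the notch's middle is here when the notch faces the clip squarely.
- guide (a point): Middle of the clip's fixed grey guide on the box, 80 mm from the box axis, at the top of its rails (51 mm above the table). The block spans 60 to 100 mm from the axis, 34 mm wide, 41 mm high, with the two rails on it. Axes as the box's.
- clip (a joint): Slide of the steel clip towards the box axis, in m: about 0 drawn back (tongue tip 63 mm from the axis), 0.016 home at its hard stop, tongue in the notch. Tongue 13 mm wide, half-round nose, 44 to 52 mm above the table: a notch up to 2 mm off is still drawn in; further off it strikes the lid's rim. About 4 N of friction; stays where left.
- clip_tab (a point): Point on the outer face of the clip's upright thumb tab (26 mm wide, 5 mm thick, 52 to 80 mm above the table); 88 mm from the box axis when drawn back, and it moves with the clip. Axes as the box's: push along +x.
- gauge: Steel sewing gauge bar 150 x 22 x 4 mm with a slider, lying near the box; leave alone. Origin: centre of its underside.
- bowl: Glass bead bowl, 86 mm across, 36 mm high, near the box; leave alone. Origin: centre of its underside.
- spool: Small thread spool, 32 mm across, 40 mm high, near the box; leave alone. Origin: centre of its underside.
- spool_big: Thread spool, 32 mm across, 50 mm high, to the left; leave alone. Origin: centre of its underside.
- egg: Maple darning egg standing on its blunt end, 62 mm thick, 122 mm high; leave alone. Origin: centre of its underside.
- bobbin_case: Black bobbin case with a tray front, 130 x 100 x 45 mm; leave alone. Origin: centre of its underside.
- pin_jar: Glass pin jar with a steel cap, 56 mm across, 70 mm high; leave alone. Origin: centre of its underside.
Not all that is in view belongs to the job. What is shaped like the lid but orange or pink is not meant. What is shaped like the box but green is not meant.

How it is judged:
On the way, in this order (a step that is already met when the one before it is completed fails the run):
1. the lid's notch faces the clip (within 5 mm at the rim) while the clip is still drawn back (horizontal distance between notch and mark below 0.005 m and value of joint clip below 0.004 m), for 0.2 s.
2. the clip is held pressed home in the notch with about 12 N (9 to 16 N) (value of joint clip above 0.0145 m and contact force between the fingers and box between 9 and 16 N), for 0.3 s.
At the end, for the whole second after the job is handed in: The clip is home (at least 14.5 of its 16 mm) with its tongue in the lid's notch, the notch within 4 mm of the mark; the lid lies flat on the box (within 3 mm of height, 4 mm of centre and 0.05 rad of level), at rest and let go (value of joint clip above 0.0145 m and horizontal distance between notch and mark below 0.004 m and horizontal distance between lid and box below 0.004 m and z of lid in the frame of box below 0.043 m and angle between lid's own z axis and vertical below 0.05 rad and linear speed of lid below 0.01 m/s and angular speed of lid below 0.05 rad/s); the robot touches nothing.
It fails at once if the robot presses on the lid with more than 20 N (contact force between the fingers and lid above 20 N).
It fails at once if the robot presses on the clip or box with more than 20 N (contact force between any of the arm, the fingers and box above 20 N).
It fails at once if the lid is forced against the clip, spindle or box with more than 25 N (contact force between lid and box above 25 N).
It fails at once if the lid is lifted or tipped (angle between lid's own z axis and vertical above 0.15 rad or z of lid in the frame of box above 0.05 m).
It fails at once if another thing on the table is moved more than 20 mm (distance of any of gauge, bowl, spool, spool_big, egg, bobbin_case, pin_jar from where it was at the start of the episode above 0.02 m).
It also fails if it takes over 72 s, if anything falls off the work surface, if the arm or the gripper's body presses on something with over 40 N, if the wrist force passes 120 N, or if a joint passes its speed limit or range.

ROBOT

A 6-joint arm with a two-finger parallel gripper is mounted at the origin on the work surface. World frame = base frame: x ahead of the robot, y to its left, z up, the work surface at z = 0. Lengths are in m, angles in rad, forces in N, time in s.
With the tool pointing down it reaches from about 0.35 to 0.975 m from the base axis. Payload 4.9 kg.
Tool frame: the origin (TCP) lies at the very end of the fingers, on their centre line; the grasp point (between the pads) lies 19 mm behind it (ctrl.grasp_offset is the distance from the TCP to the grasp point, in m); z points along the fingers, y is the line along which they close (so a half turn about z gives the same grasp; the last joint's range is limited). The gripper opens to 85 mm and grips with 20 to 120 N. Pads are 22 mm wide; open, the fingers measure 114 mm over their backs; the gripper's body (76 mm by 85 mm) begins 54 mm behind the grasp point. The pads swing forward as they close: fully open they stand 13 mm farther back than shut.
Start: joints at [1.134, 0.053, 1.613, -0, 1.476, -0.119], TCP at [0.195, 0.594, 0.231] pointing down, gripper open.
Joint ranges: [-3.01, 3.01], [-1.01, 2.22], [0.06, 2.58], [-1.02, 4.17], [0.09, 2.62], [-3.14, 3.14]. Speed limits (rad/s): [2.57, 2.57, 3.14, 3.14, 3.14, 3.14].

INTERFACE

Orientations are given as a rotation vector (axis times angle).
In Python, from station import ctrl, optics gives the robot as it stands.
- The arm moves only by the shell command python3 -m handwheel 'ROWS' [OPENING] [FORCE]. ROWS is JSON, a list of rows, each an object of numbers: "tx", "ty", "tz": the shift along the tool's x, y, z in mm; "roll": the turn about the tool's z in rad. A call has 1 to 12 rows; each row shifts and turns the commanded pose from where the row before left it, along the tool's axes as they then stand; what a row does not reach is not made up. A row lasts 1/12 s, in which the tool goes at most 41.7 mm and 7.16 degrees, less where a joint would pass 70% of its speed; a pose out of reach is approached as far as the arm can. A call with a gripper value outside its range is refused whole. OPENING is the finger opening in mm, from 0 to 85.4, set as the call begins (- or left out, the last holds). The fingers move at their own pace and stop on an object; FORCE is the grip in N (left out, the last holds). Time passes only in rows, so rows that do not move let the fingers close. It gives the time, the measured TCP pose, the force, the opening and the grip force at its end, in the units of the state.
- ctrl.get_obs(): the state, without advancing time (a new reading comes with each control period).
- optics.get_image(name): name is "scene" or "top"; returns (picture, depth): 400x640x3 uint8, red, green, blue; 400x640 float32, m along the optical axis (not along the pixel's ray), 0 where there is no reading.
- optics.camera_params(name): a dict with "mtx" (3x3 intrinsics, pixels), "k1" (the pictures are not rectified: a ray, as slopes to the right and down, at radius r is drawn at 1 + k1 r^2 times it, then the intrinsics apply), "extrinsics" (4x4, takes a point from camera to world coordinates). Camera axes: x right, y down, z forward; pixel columns grow to the right and rows downward; lengths in m; the calibration is good to about 2 mm. A picture is of the moment at which its call begins. camera_params takes no time and is no camera call.
- ctrl.finish_job(): hands the job in; it is judged then, once.
The state is a dict: "t": time; "q": joint angles; "dq": joint speeds; "effort": joint torques, N m; "tool_pos": TCP position; "tool_rot": TCP orientation; "contact_force": force on the tool from outside, world axes, zero at the start; "wrist_torque": the same for the moment, N m; "opening": finger opening in m; "grip_force": force on a finger pad.
Only numpy, scipy, OpenCV 4.12 (cv2) and the standard library are available. Lean on these libraries where they do the work, as an engineer would, in place of code of your own. Each camera call takes 0.05 s, during which the arm holds its last target. There are 200 camera calls.

## Working session

There is one attempt and no reset: what is moved stays moved. The work goes in short steps, Python scripts to look and compute and a shell command to move; the robot and the scene stay as the last step left them, time stands still between calls to the robot, and variables do not carry over. Pictures are saved under pics/ and viewed, at most 10 in all, crops included, and the job is handed in when it is done.

```bash
mkdir -p pics; ls
python3 - <<'E'
from station import ctrl, optics
import cv2,numpy as np
o=ctrl.get_obs(); print({k:np.round(v,3) for k,v in o.items()})
for n in ("scene","top"):
    im,d=optics.get_image(n); p=optics.camera_params(n); print(n,p)
    cv2.imwrite(f"pics/{n}0.png",im[:,:,::-1]); np.savez(f"{n}0.npz",im=im,d=d)
E
```

```text
pics
{'t': np.float64(0.0), 'q': array([ 1.134,  0.053,  1.614,  0.   ,  1.476, -0.119]), 'dq': array([-0.001, -0.001, -0.   ,  0.001, -0.001,  0.   ]), 'effort': array([-1.0000e-03, -3.9369e+01, -3.7018e+01, -0.0000e+00,  7.0000e-03,
        0.0000e+00]), 'tool_pos': array([0.195, 0.593, 0.23 ]), 'tool_rot': array([-4.970e-01, -3.101e+00,  3.000e-03]), 'contact_force': array([0.371, 0.032, 0.087]), 'wrist_torque': array([ 0.008,  0.027, -0.023]), 'grip_force': np.float64(0.0), 'opening': np.float64(0.085)}
scene {'mtx': array([[381.40600518,   0.        , 315.00591267],
       [  0.        , 381.40600518, 192.68002671],
       [  0.        ,   0.        ,   1.        ]]), 'k1': -0.003304058340454233, 'extrinsics': array([[-0.40953122,  0.64169972, -0.64846407,  1.35235131],
       [ 0.91222259,  0.29706064, -0.28214345,  0.31515243],
       [ 0.01158178, -0.70709013, -0.70702858,  0.89615076],
       [ 0.        ,  0.        ,  0.        ,  1.        ]])}
top {'mtx': array([[409.27987255,   0.        , 322.44071073],
       [  0.        , 409.27987255, 201.49957116],
       [  0.        ,   0.        ,   1.        ]]), 'k1': 0.033489983042539764, 'extrinsics': array([[-0.00763849, -0.99696588,  0.07746417,  0.47835225],
       [-0.99986897,  0.00650909, -0.01482167,  0.01141699],
       [ 0.01427248, -0.07756723, -0.99688496,  1.39824984],
       [ 0.        ,  0.        ,  0.        ,  1.        ]])}
```

View pics/top0.png

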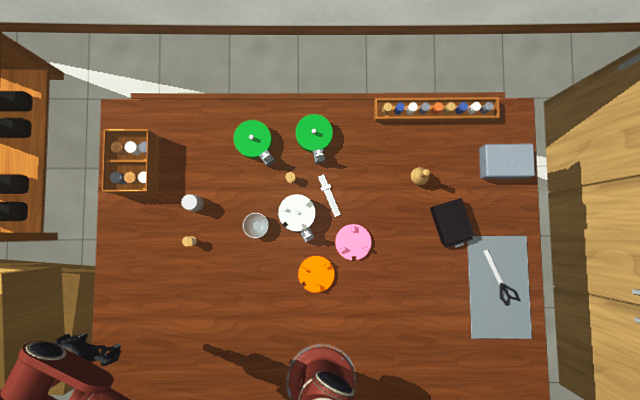

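View pics/scene0.png

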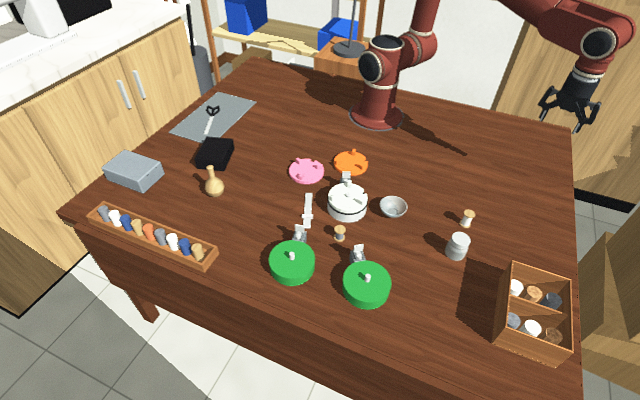

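Top view: the white lid sits on the box at about (297,213), with its clip and guide near (307,236), the gauge at (330,195), the bowl at (256,225) and a spool at (290,177). In the scene view the box is near (347,200). Next I'll zoom in and measure.

```bash
cat > h.py <<'E'
import numpy as np, cv2
from station import ctrl, optics
def cam(n):
    p=optics.camera_params(n); return np.array(p["mtx"]),p["k1"],np.array(p["extrinsics"])
def undist(n,uv):
    K,k,E=cam(n); s=(np.atleast_2d(uv).astype(float)-K[:2,2])/K[0,0]; x=s.copy()
    for _ in range(8): x=s/(1+k*(x**2).sum(1,keepdims=True))
    return x
def plane(n,uv,z):
    K,k,E=cam(n); x=undist(n,uv); d=np.c_[x,np.ones(len(x))]@E[:3,:3].T; o=E[:3,3]
    return o+d*((z-o[2])/d[:,2])[:,None]
def proj(n,P):
    K,k,E=cam(n); c=(np.atleast_2d(P)-E[:3,3])@E[:3,:3]; x=c[:,:2]/c[:,2:]
    return x*(1+k*(x**2).sum(1,keepdims=True))*K[0,0]+K[:2,2]
def cloud(n,d):
    v,u=np.mgrid[:400,:640]; uv=np.c_[u.ravel(),v.ravel()]
    K,k,E=cam(n); x=undist(n,uv); z=d.ravel()[:,None]
    return (np.c_[x*z,z]@E[:3,:3].T+E[:3,3]).reshape(400,640,3)
def shot(n):
    return optics.get_image(n)
E
python3 - <<'E'
from h import *
A=np.load("top0.npz");B=np.load("scene0.npz")
c1=cv2.resize(A["im"][180:255,260:360],(800,600),interpolation=cv2.INTER_CUBIC)
c2=cv2.resize(B["im"][160:235,300:400],(800,600),interpolation=cv2.INTER_CUBIC)
cv2.imwrite("pics/c1.png",c1[:,:,::-1]);cv2.imwrite("pics/c2.png",c2[:,:,::-1])
P=cloud("top",A["d"]); 
for uv in [(297,213),(307,236),(256,225),(330,195),(285,213),(290,177),(200,300)]: print(uv,P[uv[1],uv[0]].round(4))
im=A["im"][180:255,260:360].astype(int); mx,mn=im.max(2),im.min(2)
m=((mn>150)&(mx-mn<40)).astype(np.uint8)
n,l,s,c=cv2.connectedComponentsWithStats(m)
for i in range(1,n):
    if s[i,4]>10: print(s[i]+[260,180,0,0,0],c[i]+[260,180])
E
```

```text
(297, 213) [0.545  0.0749 0.0625]
(307, 236) [0.4701 0.0422 0.0801]
(256, 225) [0.5082 0.2161 0.0074]
(330, 195) [ 0.6088 -0.0354  0.004 ]
(285, 213) [0.5455 0.1143 0.0586]
(290, 177) [0.6669 0.0991 0.0382]
(200, 300) [0.2608 0.4005 0.0032]
[319 180  21  37 266] [329.48496241 196.77819549]
[ 278  194   37   37 1054] [296.443074   212.09867173]
[260 214   8  23 135] [263.         225.08888889]
[301 230  10  12  55] [305.67272727 234.49090909]
```

View pics/c1.png

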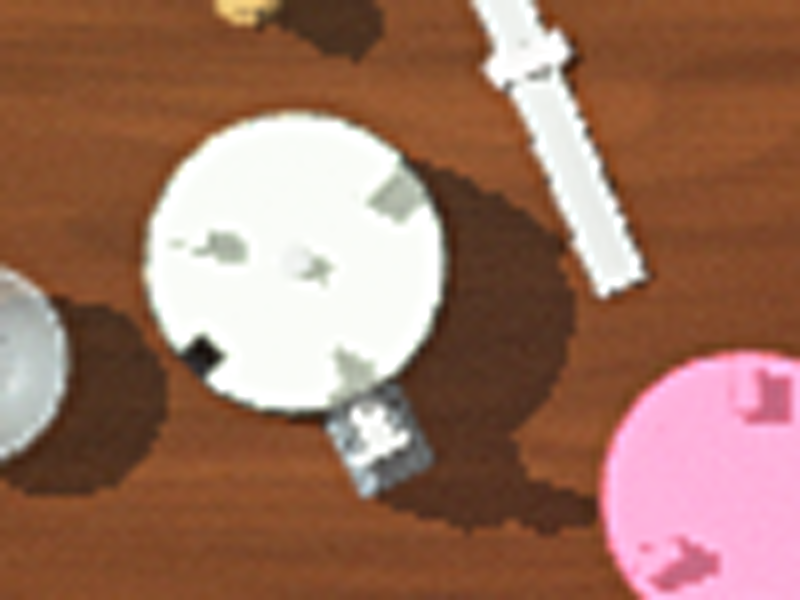

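View pics/c2.png

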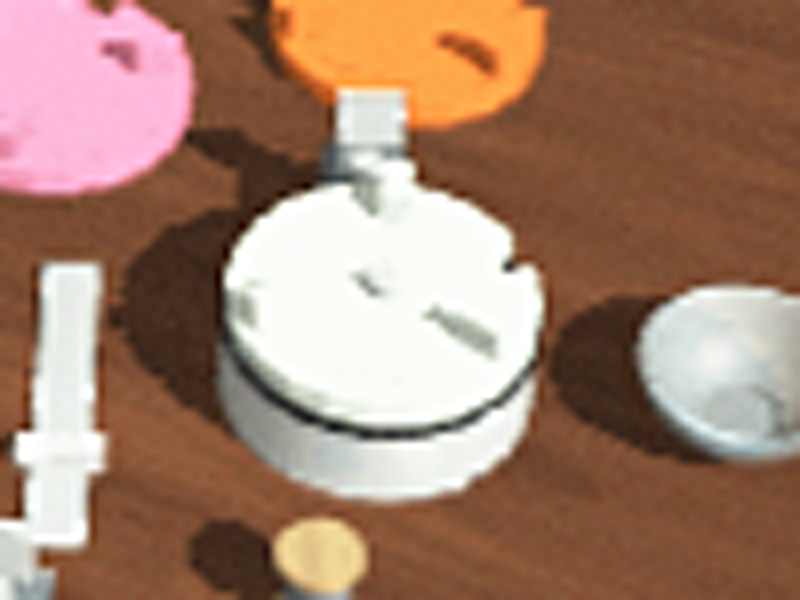

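The crops show the lid centre near (296.5,212.3), the dark notch near (285,224) at bearing about 135°, and the guide block around (307,235) at bearing about 205°. The lid must therefore turn about +70°, counter-clockwise. I'll refine these numbers now.

```bash
cat >> h.py <<'E'
def measure(show=True):
    im,d=shot("top"); g=im.astype(int); mx,mn=g.max(2),g.min(2)
    sub=np.zeros(mx.shape,bool); sub[190:250,270:325]=1
    # lid rim: brown/white boundary, white mask largest contour -> hull -> circle fit at z=.054
    S=6; big=cv2.resize(im[185:255,260:335],None,fx=S,fy=S,interpolation=cv2.INTER_LINEAR).astype(int)
    up=lambda p:(np.asarray(p,float)+.5)/S-.5+[260,185]
    m=((big.min(2)>120)&(big.max(2)-big.min(2)<60)).astype(np.uint8)
    cs,_=cv2.findContours(m,cv2.RETR_EXTERNAL,cv2.CHAIN_APPROX_NONE); 
    c=max((c for c in cs),key=cv2.contourArea)[:,0,:]
    W=plane("top",up(c),.054)[:,:2]; ctr=W.mean(0)
    for _ in range(8):
        r=np.linalg.norm(W-ctr,axis=1); k=abs(r-.060)<(.02 if _<2 else .003)
        A=np.c_[2*W[k],np.ones(k.sum())]; s=np.linalg.lstsq(A,(W[k]**2).sum(1),rcond=None)[0]; ctr=s[:2]
    R=np.sqrt(s[2]+ctr@ctr)
    # notch: darkness centroid
    v,u=np.mgrid[:big.shape[0],:big.shape[1]]; PX=up(np.c_[u.ravel(),v.ravel()])
    X=plane("top",PX,.05)[:,:2]-ctr; rr=np.linalg.norm(X,axis=1)
    w=np.clip(150-big.max(2).ravel(),0,80)*((rr>.042)&(rr<.0585))
    k=w>50; n,l,st,cc=cv2.connectedComponentsWithStats(k.reshape(m.shape).astype(np.uint8))
    print("lid ctr",ctr.round(4),"R",R.round(4),"inl",len(c))
    for i in range(1,n):
        if st[i,4]>30:
            q=(w*(cv2.dilate((l==i).astype(np.uint8),np.ones((7,7))).ravel()>0)); p=(X*q[:,None]).sum(0)/q.sum()
            print(" dark area",st[i,4],"r",np.linalg.norm(p).round(4),"deg",np.degrees(np.arctan2(p[1],p[0])).round(2)%360)
    return im,d,ctr,big,PX
E
python3 - <<'E'
from h import *
im,d,ctr,big,PX=measure()
# guide: blue-grey or non-brown pixels outside lid, within 105 mm
X=plane("top",PX,.046)[:,:2]-ctr; r=np.linalg.norm(X,axis=1); a=np.degrees(np.arctan2(X[:,1],X[:,0]))%360
f=big.reshape(-1,3); k=(r>.064)&(r<.115)&(abs(a-205)<28)&(f[:,2]>=f[:,0]-5)&(f.max(1)>60)
rect=cv2.minAreaRect((X[k]*1000).astype(np.float32)); bp=cv2.boxPoints(rect); print("guide rect",rect,bp.round(1).tolist())
P=cloud("top",d)
for lo,hi in((.060,.09),(.036,.056)):
    Q=P[215:250,290:325].reshape(-1,3); Y=Q[:,:2]-ctr; rr=np.linalg.norm(Y,axis=1)
    kk=(Q[:,2]>lo)&(Q[:,2]<hi)&(rr>.068)&(rr<.11); m=Y[kk].mean(0); print(lo,kk.sum(),np.linalg.norm(m),np.degrees(np.arctan2(m[1],m[0]))%360,Q[kk,2].mean())
# scene tab cross-check and lugs
Q=P[190:235,275:320].reshape(-1,3); Y=Q[:,:2]-ctr; rr=np.linalg.norm(Y,axis=1);kk=(Q[:,2]>.062)&(rr>.03)&(rr<.06)
print("lug angs",np.sort(np.degrees(np.arctan2(Y[kk,1],Y[kk,0]))%360).round().tolist())
E
```

```text
lid ctr [0.5481 0.0774] R 0.0612 inl 842
 dark area 369 r 0.0536 deg 135.05
guide rect ((-73.27224731445312, -33.92836380004883), (36.723350524902344, 32.56306457519531), 26.294069290161133) [[-96.9000015258789, -27.5], [-82.5, -56.70000076293945], [-49.599998474121094, -40.400001525878906], [-64.0, -11.199999809265137]]
0.06 14 0.08509291910362275 204.80393112943148 0.08029844410634816
0.036 85 0.08324510219499329 205.59102993998664 0.045696215704304585
lug angs [69.0, 70.0, 70.0, 71.0, 71.0, 72.0, 73.0, 74.0, 75.0, 75.0, 76.0, 76.0, 77.0, 78.0, 79.0, 79.0, 80.0, 81.0, 81.0, 82.0, 189.0, 189.0, 191.0, 191.0, 192.0, 194.0, 194.0, 194.0, 195.0, 195.0, 197.0, 197.0, 198.0, 198.0, 199.0, 199.0, 200.0, 200.0, 202.0, 308.0, 308.0, 309.0, 310.0, 310.0, 311.0, 312.0, 312.0, 313.0, 315.0, 315.0, 315.0, 315.0, 315.0, 317.0, 317.0, 318.0, 318.0, 320.0, 320.0, 321.0, 322.0, 322.0]
```

```bash
cat >> h.py <<'E'
from scipy.spatial.transform import Rotation as Rn
C=np.array([.548,.0774]); YAW=25.3
def tool():
    o=ctrl.get_obs(); R=Rn.from_rotvec(o["tool_rot"]).as_matrix(); return o,o["tool_pos"],R
def pol(r,deg,c=C): return c+r*np.array([np.cos(np.radians(deg)),np.sin(np.radians(deg))])
def to(xy,z=None):
    o,p,R=tool(); t=np.array([*xy,p[2] if z is None else z]); d=R.T@(t-p)*1000
    print("t",o["t"].round(2),"pos",p.round(4),"toolx deg",np.degrees(np.arctan2(R[1,0],R[0,0])).round(2)%360,"tilt",R[2].round(3),"F",o["contact_force"].round(2),"q",o["q"].round(2),"-> tool mm",d.round(1))
E
python3 -c "
from h import *
to(pol(.046,75)-.024*np.array([np.cos(np.radians(165)),np.sin(np.radians(165))]))"
```

```text
Traceback (most recent call last):
  File "h.py", line 53, in to
    print("t",o["t"].round(2),"pos",p.round(4),"toolx deg",np.degrees(np.arctan2(R[1,0],R[0,0])).round(2)%360,"tilt",R[2].round(3),"F",o["contact_force"].round(2),"q",o["q"].round(2),"-> tool mm",d.round(1))
              ^^^^^^^^^^^^
AttributeError: 'float' object has no attribute 'round'
```

```bash
sed -i 's/o\["t"\].round(2)/round(float(o["t"]),2)/' h.py
python3 -c "
from h import *
to(pol(.046,75)-.024*np.array([np.cos(np.radians(165)),np.sin(np.radians(165))]))"
```

```text
t 0.15 pos [0.1951 0.5933 0.2303] toolx deg 161.79 tilt [ 0.    -0.002 -1.   ] F [ 0.86 -0.02  1.32] q [ 1.13  0.05  1.61  0.    1.48 -0.12] -> tool mm [-5.178e+02 -3.325e+02  4.000e-01]
```

```bash
python3 -m handwheel '[{"tx":-20,"ty":-13},{"tx":-30,"ty":-19},{"tx":-30,"ty":-19},{"tx":-30,"ty":-19},{"tx":-30,"ty":-19},{"tx":-30,"ty":-19},{"tx":-30,"ty":-19},{"tx":-30,"ty":-19},{"tx":-30,"ty":-19},{"tx":-30,"ty":-19},{"tx":-30,"ty":-19},{"tx":-30,"ty":-19}]' 0 20
python3 -m handwheel '[{"tx":-30,"ty":-20},{"tx":-30,"ty":-20},{"tx":-30,"ty":-20},{"tx":-30,"ty":-20},{"tx":-30,"ty":-20},{"tx":-18,"ty":-10},{},{}]'
python3 -c "
from h import *
to(pol(.046,75)-.024*np.array([np.cos(np.radians(165)),np.sin(np.radians(165))]),.061)"
```

```text
t 0.15 pos [0.1951 0.5933 0.2303] toolx deg 161.79 tilt [ 0.    -0.002 -1.   ] F [ 0.86 -0.02  1.32] q [ 1.13  0.05  1.61  0.    1.48 -0.12] -> tool mm [-517.9 -332.2  169.8]$[0]: bad value
$[0]: bad value
```

```bash
python3 -m handwheel '[{"tx":-20,"ty":-13,"tz":0,"roll":0}]' 0 20
```

```text
t: 0.23
tool_pos: [0.2085, 0.5763, 0.2306]
tool_rot: [-0.492, -3.101, -0.0]
contact_force: [0.3, -0.2, 0.0]
opening: 0.0751
grip_force: 0.0
```

```bash
python3 -m handwheel '[{"tx":-30,"ty":-19,"tz":0,"roll":0},{"tx":-30,"ty":-19,"tz":0,"roll":0},{"tx":-30,"ty":-19,"tz":0,"roll":0},{"tx":-30,"ty":-19,"tz":0,"roll":0},{"tx":-30,"ty":-19,"tz":0,"roll":0},{"tx":-30,"ty":-19,"tz":0,"roll":0},{"tx":-30,"ty":-19,"tz":0,"roll":0},{"tx":-30,"ty":-19,"tz":0,"roll":0},{"tx":-30,"ty":-19,"tz":0,"roll":0},{"tx":-30,"ty":-19,"tz":0,"roll":0},{"tx":-30,"ty":-19,"tz":0,"roll":0}]'
python3 -m handwheel '[{"tx":-30,"ty":-20,"tz":0,"roll":0},{"tx":-30,"ty":-20,"tz":0,"roll":0},{"tx":-30,"ty":-20,"tz":0,"roll":0},{"tx":-30,"ty":-20,"tz":0,"roll":0},{"tx":-30,"ty":-20,"tz":0,"roll":0},{"tx":-18,"ty":-10,"tz":0,"roll":0},{"tx":0,"ty":0,"tz":0,"roll":0},{"tx":0,"ty":0,"tz":0,"roll":0}]'
python3 -c "
from h import *
to(pol(.046,75)-.024*np.array([np.cos(np.radians(165)),np.sin(np.radians(165))]),.061)"
```

```text
t: 1.15
tool_pos: [0.459, 0.2718, 0.2311]
tool_rot: [-0.497, -3.102, 0.0]
contact_force: [0.3, -0.1, -0.3]
opening: -0.0002
grip_force: 0.0
t: 1.82
tool_pos: [0.5837, 0.1156, 0.2307]
tool_rot: [-0.5, -3.1, -0.0]
contact_force: [-0.1, -0.2, 0.1]
opening: -0.0003
grip_force: 0.0
t 1.82 pos [0.5837 0.1156 0.2307] toolx deg 161.68 tilt [ 0.001 -0.    -1.   ] F [-0.12 -0.23  0.08] q [ 0.07 -0.02  1.68  0.    1.48 -1.18] -> tool mm [  0.4  -0.2 169.7]
```

```bash
python3 -m handwheel '[{"tx":0,"ty":0,"tz":25,"roll":0},{"tx":0,"ty":0,"tz":35,"roll":0},{"tx":0,"ty":0,"tz":35,"roll":0},{"tx":0,"ty":0,"tz":30,"roll":0},{"tx":0,"ty":0,"tz":20,"roll":0},{"tx":0,"ty":0,"tz":15,"roll":0},{"tx":0,"ty":0,"tz":8,"roll":0},{"tx":0,"ty":0,"tz":0,"roll":0},{"tx":0,"ty":0,"tz":0,"roll":0}]'
python3 -m handwheel '[{"tx":1,"ty":0,"tz":0,"roll":0},{"tx":1,"ty":0,"tz":0,"roll":0},{"tx":1,"ty":0,"tz":0,"roll":0},{"tx":1,"ty":0,"tz":0,"roll":0},{"tx":1,"ty":0,"tz":0,"roll":0},{"tx":1,"ty":0,"tz":0,"roll":0},{"tx":1,"ty":0,"tz":0,"roll":0},{"tx":1,"ty":0,"tz":0,"roll":0}]'
python3 -c "
from h import *
to(pol(.046,75),.062)"
```

```text
t: 2.57
tool_pos: [0.5834, 0.1172, 0.0637]
tool_rot: [0.495, 3.102, 0.0]
contact_force: [0.1, 0.1, 0.7]
opening: 0.0001
grip_force: 0.0
t: 3.23
tool_pos: [0.5764, 0.1189, 0.0637]
tool_rot: [0.497, 3.101, 0.0]
contact_force: [2.0, -1.2, 1.5]
opening: -0.0001
grip_force: 0.8
t 3.23 pos [0.5764 0.1189 0.0637] toolx deg 161.79 tilt [-0.001  0.    -1.   ] F [ 1.97 -1.19  1.48] q [ 0.08  0.13  1.83 -0.    1.18 -1.18] -> tool mm [16.6 -2.3  1.6]
```

```bash
python3 -m handwheel '[{"tx":2.55,"ty":0.67,"tz":0,"roll":-0.05236},{"tx":2.55,"ty":0.67,"tz":0,"roll":-0.05236},{"tx":2.55,"ty":0.67,"tz":0,"roll":-0.05236},{"tx":2.55,"ty":0.67,"tz":0,"roll":-0.05236},{"tx":2.55,"ty":0.67,"tz":0,"roll":-0.05236},{"tx":2.55,"ty":0.67,"tz":0,"roll":-0.05236},{"tx":2.55,"ty":0.67,"tz":0,"roll":-0.05236},{"tx":2.55,"ty":0.67,"tz":0,"roll":-0.05236},{"tx":2.55,"ty":0.67,"tz":0,"roll":-0.05236},{"tx":2.55,"ty":0.67,"tz":0,"roll":-0.05236},{"tx":0,"ty":0,"tz":0,"roll":0},{"tx":0,"ty":0,"tz":0,"roll":0}]'
python3 - <<'E'
from h import *
im,*_=measure(); to(C)
o,p,R=tool(); v=p[:2]-C; print(np.linalg.norm(v),np.degrees(np.arctan2(v[1],v[0])))
cv2.imwrite("pics/a.png",cv2.resize(im[170:260,240:360],(800,600),interpolation=cv2.INTER_CUBIC)[:,:,::-1])
E
```

```text
t: 4.23
tool_pos: [0.5513, 0.1276, 0.0633]
tool_rot: [0.321, -3.125, -0.0]
contact_force: [0.1, 0.2, -0.1]
opening: 0.0001
grip_force: 0.1
lid ctr [0.5363 0.0662] R 0.06 inl 710
 dark area 719 r 0.05 deg 21.63
 dark area 2623 r 0.0485 deg 248.26
 dark area 115 r 0.0489 deg 71.12
 dark area 549 r 0.0515 deg 96.52
 dark area 575 r 0.0511 deg 166.75
t 4.28 pos [0.5514 0.1277 0.0633] toolx deg 191.72 tilt [ 0.  0. -1.] F [ 0.29 -0.07 -0.4 ] q [ 0.1   0.08  1.88  0.    1.18 -1.68] -> tool mm [ 13.5 -48.5  -0. ]
0.0503798374142825 86.18583682864383
```

View pics/a.png

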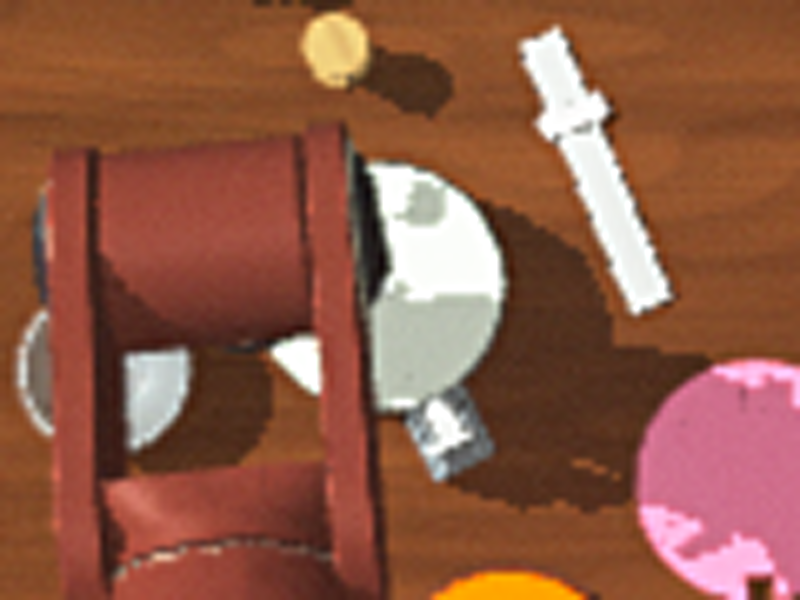

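The arm hides part of the lid, but the far lug, now at (425,205) in the crop, has turned by about 30° as planned. I'll push on, then back off and look again.

```bash
python3 -m handwheel '[{"tx":2.55,"ty":0.67,"tz":0,"roll":-0.05236},{"tx":2.55,"ty":0.67,"tz":0,"roll":-0.05236},{"tx":2.55,"ty":0.67,"tz":0,"roll":-0.05236},{"tx":2.55,"ty":0.67,"tz":0,"roll":-0.05236},{"tx":2.55,"ty":0.67,"tz":0,"roll":-0.05236},{"tx":2.55,"ty":0.67,"tz":0,"roll":-0.05236},{"tx":2.55,"ty":0.67,"tz":0,"roll":-0.05236},{"tx":2.55,"ty":0.67,"tz":0,"roll":-0.05236},{"tx":2.55,"ty":0.67,"tz":0,"roll":-0.05236},{"tx":2.55,"ty":0.67,"tz":0,"roll":-0.05236},{"tx":2.55,"ty":0.67,"tz":0,"roll":-0.05236},{"tx":1.7,"ty":0.45,"tz":0,"roll":-0.0349}]'
python3 -m handwheel '[{"tx":0,"ty":0,"tz":0,"roll":0},{"tx":0,"ty":0,"tz":0,"roll":0}]'
python3 -m handwheel '[{"tx":-5,"ty":0,"tz":0,"roll":0},{"tx":-5,"ty":0,"tz":0,"roll":0},{"tx":0,"ty":0,"tz":-25,"roll":0},{"tx":0,"ty":0,"tz":-35,"roll":0},{"tx":0,"ty":0,"tz":-35,"roll":0},{"tx":0,"ty":-30,"tz":-35,"roll":0},{"tx":0,"ty":-40,"tz":0,"roll":0},{"tx":0,"ty":-40,"tz":0,"roll":0},{"tx":0,"ty":-40,"tz":0,"roll":0},{"tx":0,"ty":-40,"tz":0,"roll":0},{"tx":0,"ty":0,"tz":0,"roll":0}]'
```

```text
t: 5.28
tool_pos: [0.5221, 0.1208, 0.0634]
tool_rot: [-1.249, 2.882, 0.0]
contact_force: [2.2, 0.6, 0.9]
opening: 0.0002
grip_force: 0.5
t: 5.45
tool_pos: [0.5219, 0.1208, 0.0633]
tool_rot: [1.245, -2.884, -0.0]
contact_force: [0.3, 0.8, -0.1]
opening: -0.0001
grip_force: 0.2
t: 6.37
tool_pos: [0.6689, -0.0048, 0.1887]
tool_rot: [1.24, -2.886, 0.003]
contact_force: [-0.6, -0.4, -1.2]
opening: -0.0
grip_force: 0.0
```

Run:
```python
from h import *
im,*_=measure(); to(C)
cv2.imwrite("pics/b.png",cv2.resize(im[170:260,240:360],(800,600),interpolation=cv2.INTER_CUBIC)[:,:,::-1])
```

```text
lid ctr [0.5473 0.0779] R 0.0606 inl 491
 dark area 487 r 0.0491 deg 345.6
t 6.42 pos [ 0.667  -0.0024  0.1887] toolx deg 226.57 tilt [ 0.001  0.001 -1.   ] F [-0.18 -0.59 -0.21] q [-0.12  0.18  1.55 -0.    1.42 -2.5 ] -> tool mm [2.380e+01 1.413e+02 1.000e-01]
```

View pics/b.png

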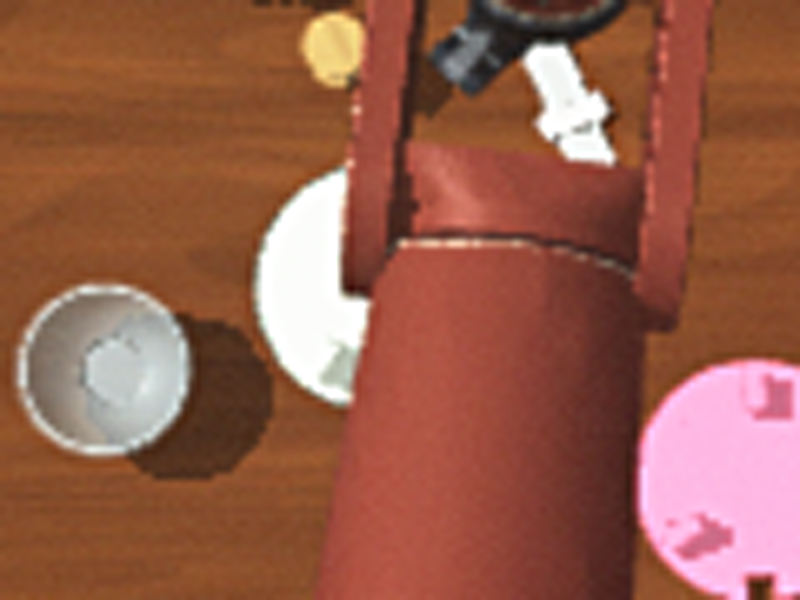

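The arm covers the notch, so I'll park it to the left and measure again.

```bash
python3 -m handwheel '[{"tx":-15,"ty":35,"tz":0,"roll":0},{"tx":-15,"ty":35,"tz":0,"roll":0},{"tx":-15,"ty":35,"tz":0,"roll":0},{"tx":-15,"ty":35,"tz":0,"roll":0},{"tx":-15,"ty":35,"tz":0,"roll":0},{"tx":-15,"ty":35,"tz":0,"roll":0},{"tx":-15,"ty":35,"tz":0,"roll":0},{"tx":-15,"ty":35,"tz":0,"roll":0},{"tx":-15,"ty":35,"tz":0,"roll":0},{"tx":-15,"ty":35,"tz":0,"roll":0},{"tx":0,"ty":0,"tz":0,"roll":0}]'
python3 - <<'E'
from h import *
im,*_=measure(); im,*_=measure(); to(C)
c1=cv2.resize(im[185:255,260:335],(600,560),interpolation=cv2.INTER_CUBIC)
cv2.imwrite("pics/d.png",c1[:,:,::-1])
E
```

```text
t: 7.33
tool_pos: [0.5086, 0.3548, 0.19]
tool_rot: [1.257, -2.878, -0.005]
contact_force: [-0.4, -0.7, 0.2]
opening: 0.0003
grip_force: 0.0
lid ctr [0.5474 0.0768] R 0.0614 inl 845
 dark area 334 r 0.0539 deg 200.19
lid ctr [0.5474 0.0768] R 0.0614 inl 846
 dark area 330 r 0.0539 deg 200.19
t 7.43 pos [0.5111 0.3507 0.1898] toolx deg 227.0 tilt [ 0.001  0.    -1.   ] F [ 0.28 -0.04  0.91] q [ 0.48  0.07  1.67 -0.    1.41 -1.91] -> tool mm [ 1.747e+02 -2.133e+02  1.000e-01]
```

View pics/d.png

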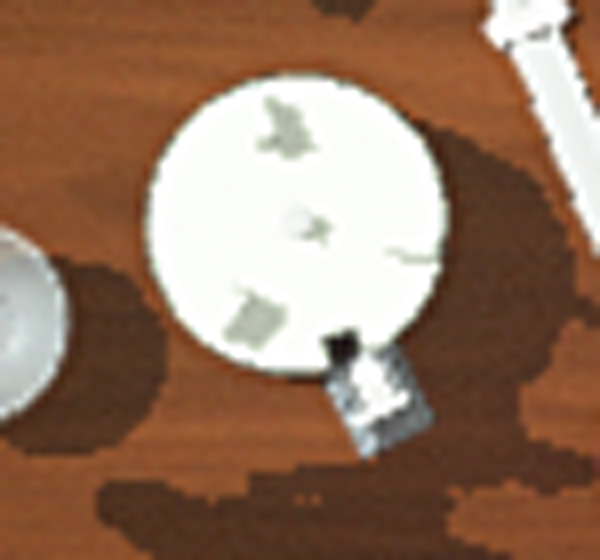

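The dark notch now shows at about (342,345) in the crop, bearing 200.2°, beside the guide at (385,400). About 5° remains, so I'll pin the guide bearing down with both views.

Run:
```python
from h import *
ctr=np.array([.5474,.0770])
for n,(a,b,c,d0) in {"top":(215,255,290,325),"scene":(165,195,325,365)}.items():
    D=np.median([optics.get_image(n)[1] for _ in range(4)],0); P=cloud(n,D)[a:b,c:d0].reshape(-1,3)
    Y=P[:,:2]-ctr; r=np.linalg.norm(Y,axis=1); an=np.degrees(np.arctan2(Y[:,1],Y[:,0]))%360
    lim=(abs(an-205)<25)
    for lo,hi,r0,r1 in((.060,.085,.072,.1),(.037,.055,.064,.106)):
        k=lim&(P[:,2]>lo)&(P[:,2]<hi)&(r>r0)&(r<r1)
        if k.sum()<5: print(n,"few",k.sum());continue
        e=np.array([np.cos(np.radians(205)),np.sin(np.radians(205))]); f=np.array([-e[1],e[0]])
        rad,tan=Y[k]@e*1000,Y[k]@f*1000
        print(n,lo,k.sum(),"rad",np.percentile(rad,[2,50,98]).round(1),"tan",np.percentile(tan,[2,50,98]).round(1),"mean",tan.mean().round(2),"z",np.percentile(P[k,2],[5,95]).round(3))
        if lo<.05:
            rect=cv2.minAreaRect(np.c_[rad,tan].astype(np.float32)); print(np.array(rect[0]).round(2),np.array(rect[1]).round(1),round(rect[2],2))
# lid centre from scene depth: disc top points
    P=cloud(n,D).reshape(-1,3); Y=P[:,:2]-ctr; r=np.linalg.norm(Y,axis=1)
    k=(abs(P[:,2]-.054)<.004)&(r<.066); cc,R=cv2.minEnclosingCircle((P[k,:2]*1000).astype(np.float32)); print(n,"lid",cc,R,P[k,2].mean())
```

```text
top 0.06 14 rad [81.9 84.5 86.4] tan [-12.2  -0.4  12.4] mean -0.42 z [0.074 0.082]
top 0.037 98 rad [64.  79.4 99. ] tan [-15.7   1.1  16.7] mean 0.69 z [0.039 0.054]
[81.57  0.11] [35.4 33.9] 0.86
top lid (544.23095703125, 76.8187026977539) 62.732872009277344 0.05470279310526203
scene 0.06 48 rad [78.2 79.9 82.3] tan [-11.4   0.1  12. ] mean 0.32 z [0.062 0.082]
scene 0.037 47 rad [64.  75.3 92.4] tan [-14.5   1.2  16.5] mean 1.23 z [0.041 0.054]
[ 7.865e+01 -5.000e-02] [32.8 28.9] 87.11
scene lid (549.0274047851562, 75.0013427734375) 63.04786682128906 0.05535764850899315
```

```bash
python3 -c "
from h import *
to([.5301,.1295],.0635)"
```

```text
t 7.83 pos [0.5132 0.3481 0.1899] toolx deg 226.7 tilt [ 0. -0. -1.] F [ 0.63 -0.13 -0.04] q [ 0.48  0.07  1.67 -0.    1.41 -1.91] -> tool mm [ 147.5 -162.2  126.4]
```

```bash
python3 -m handwheel '[{"tx":24.5,"ty":-27,"tz":0,"roll":0},{"tx":24.5,"ty":-27,"tz":0,"roll":0},{"tx":24.5,"ty":-27,"tz":0,"roll":0},{"tx":24.5,"ty":-27,"tz":0,"roll":0},{"tx":24.5,"ty":-27,"tz":0,"roll":0},{"tx":25,"ty":-27.2,"tz":0,"roll":0},{"tx":0,"ty":0,"tz":30,"roll":0},{"tx":0,"ty":0,"tz":35,"roll":0},{"tx":0,"ty":0,"tz":30,"roll":0},{"tx":0,"ty":0,"tz":20,"roll":0},{"tx":0,"ty":0,"tz":11,"roll":0},{"tx":0,"ty":0,"tz":0,"roll":0}]'
python3 -m handwheel '[{"tx":0,"ty":0,"tz":0,"roll":0},{"tx":0,"ty":0,"tz":0,"roll":0}]'
python3 -c "
from h import *
to([.5219,.1208],.0635)"
```

```text
t: 8.83
tool_pos: [0.5279, 0.1297, 0.0609]
tool_rot: [1.244, -2.879, -0.003]
contact_force: [-1.3, 0.1, 0.6]
opening: 0.0002
grip_force: 0.0
t: 9.0
tool_pos: [0.5315, 0.1304, 0.0659]
tool_rot: [-1.246, 2.881, -0.002]
contact_force: [0.6, -0.2, 0.7]
opening: -0.0003
grip_force: 0.0
t 9.0 pos [0.5315 0.1304 0.0659] toolx deg 226.78 tilt [-0.002 -0.002 -1.   ] F [ 0.64 -0.19  0.74] q [ 0.1   0.03  1.93  0.    1.18 -2.28] -> tool mm [13.6  0.4  2.4]
```

```bash
python3 -m handwheel '[{"tx":3,"ty":0,"tz":0,"roll":0},{"tx":3,"ty":0,"tz":0,"roll":0},{"tx":3,"ty":0,"tz":0,"roll":0},{"tx":2,"ty":0.2,"tz":0,"roll":0},{"tx":0,"ty":0,"tz":0,"roll":0},{"tx":0,"ty":0,"tz":0,"roll":0},{"tx":0,"ty":0,"tz":0,"roll":0}]'
python3 -c "
from h import *
to([.5219,.1208],.0635)
to([.5183,.1184],.0635)"
```

```text
t: 9.58
tool_pos: [0.5223, 0.1225, 0.064]
tool_rot: [-1.247, 2.883, -0.0]
contact_force: [-0.2, 0.9, -0.2]
opening: -0.0003
grip_force: 0.0
t 9.58 pos [0.5223 0.1225 0.064 ] toolx deg 226.79 tilt [-0. -0. -1.] F [-0.15  0.9  -0.17] q [ 0.09  0.01  1.95  0.    1.18 -2.3 ] -> tool mm [ 1.5 -0.8  0.5]
t 9.58 pos [0.5223 0.1225 0.064 ] toolx deg 226.79 tilt [-0. -0. -1.] F [-0.15  0.9  -0.17] q [ 0.09  0.01  1.95  0.    1.18 -2.3 ] -> tool mm [5.7 0.1 0.5]
```

```bash
python3 -m handwheel '[{"tx":0.95,"ty":0,"tz":0,"roll":-0.014},{"tx":0.95,"ty":0,"tz":0,"roll":-0.014},{"tx":0.95,"ty":0,"tz":0,"roll":-0.014},{"tx":0.95,"ty":0,"tz":0,"roll":-0.014},{"tx":0.95,"ty":0,"tz":0,"roll":-0.014},{"tx":0.95,"ty":0.1,"tz":0,"roll":-0.015},{"tx":0,"ty":0,"tz":0,"roll":0},{"tx":0,"ty":0,"tz":0,"roll":0},{"tx":0,"ty":0,"tz":0,"roll":0}]'
python3 -c "
from h import *
to([.5183,.1184],.0635)"
python3 -m handwheel '[{"tx":-5,"ty":0,"tz":0,"roll":0},{"tx":-5,"ty":0,"tz":0,"roll":0},{"tx":0,"ty":0,"tz":-25,"roll":0},{"tx":0,"ty":0,"tz":-35,"roll":0},{"tx":0,"ty":0,"tz":-35,"roll":0},{"tx":-20,"ty":30,"tz":0,"roll":0},{"tx":-25,"ty":30,"tz":0,"roll":0},{"tx":-25,"ty":30,"tz":0,"roll":0},{"tx":-25,"ty":30,"tz":0,"roll":0},{"tx":-25,"ty":30,"tz":0,"roll":0},{"tx":-25,"ty":30,"tz":0,"roll":0},{"tx":0,"ty":0,"tz":0,"roll":0}]'
python3 - <<'E'
from h import *
im,*_=measure(); im,*_=measure(); to(C)
E
```

```text
t: 10.33
tool_pos: [0.5184, 0.1182, 0.0639]
tool_rot: [1.369, -2.828, 0.0]
contact_force: [-0.6, 1.8, -0.1]
opening: -0.0
grip_force: 0.3
t 10.33 pos [0.5184 0.1182 0.0639] toolx deg 231.66 tilt [ 0.  0. -1.] F [-0.59  1.76 -0.07] q [ 0.08 -0.    1.96 -0.    1.18 -2.39] -> tool mm [-0.1  0.2  0.4]
t: 11.33
tool_pos: [0.4717, 0.3573, 0.1592]
tool_rot: [-1.377, 2.823, 0.004]
contact_force: [0.2, -0.2, 0.6]
opening: -0.0003
grip_force: 0.0
lid ctr [0.5478 0.0765] R 0.0614 inl 790
 dark area 336 r 0.0539 deg 205.13
lid ctr [0.5478 0.0765] R 0.0614 inl 787
 dark area 337 r 0.0539 deg 205.16
t 11.43 pos [0.4729 0.3531 0.1588] toolx deg 231.84 tilt [ 0. -0. -1.] F [-0.41 -0.43 -0.13] q [ 0.52  0.03  1.76 -0.    1.35 -1.96] -> tool mm [ 1.704e+02 -2.293e+02  2.000e-01]
```

The notch bearing is 205.15° against 205.0° for the guide. On to the clip.

```bash
python3 -m handwheel '[{"tx":0,"ty":0,"tz":0,"roll":0.0936},{"tx":0,"ty":0,"tz":0,"roll":0.0936},{"tx":0,"ty":0,"tz":0,"roll":0.0936},{"tx":0,"ty":0,"tz":0,"roll":0.0936},{"tx":0,"ty":0,"tz":0,"roll":0.0936},{"tx":0,"ty":0,"tz":0,"roll":0}]'
python3 -c "
from h import *
to(pol(.114,205,np.array([.5475,.0768])),.062)"
```

```text
t: 11.93
tool_pos: [0.474, 0.3503, 0.1589]
tool_rot: [0.671, -3.069, 0.001]
contact_force: [-0.3, 0.1, 0.4]
opening: 0.0001
grip_force: 0.0
t 11.93 pos [0.474  0.3503 0.1589] toolx deg 204.66 tilt [ 0. -0. -1.] F [-0.34  0.07  0.42] q [ 0.51  0.02  1.77 -0.    1.35 -1.49] -> tool mm [ 161.3 -279.8   97. ]
```

```bash
python3 -m handwheel '[{"tx":16,"ty":-28,"tz":0,"roll":0},{"tx":16,"ty":-28,"tz":0,"roll":0},{"tx":16,"ty":-28,"tz":0,"roll":0},{"tx":16,"ty":-28,"tz":0,"roll":0},{"tx":16,"ty":-28,"tz":0,"roll":0},{"tx":16,"ty":-28,"tz":0,"roll":0},{"tx":16,"ty":-28,"tz":0,"roll":0},{"tx":16,"ty":-28,"tz":0,"roll":0},{"tx":16,"ty":-28,"tz":0,"roll":0},{"tx":17,"ty":-28,"tz":0,"roll":0},{"tx":0,"ty":0,"tz":0,"roll":0},{"tx":0,"ty":0,"tz":0,"roll":0}]'
python3 -m handwheel '[{"tx":0,"ty":0,"tz":20,"roll":0},{"tx":0,"ty":0,"tz":30,"roll":0},{"tx":0,"ty":0,"tz":25,"roll":0},{"tx":0,"ty":0,"tz":15,"roll":0},{"tx":0,"ty":0,"tz":6,"roll":0},{"tx":0,"ty":0,"tz":0,"roll":0},{"tx":0,"ty":0,"tz":0,"roll":0},{"tx":0,"ty":0,"tz":0,"roll":0}]'
python3 -c "
from h import *
to(pol(.099,205,np.array([.5475,.0768])),.062)"
```

```text
t: 12.93
tool_pos: [0.4449, 0.0278, 0.159]
tool_rot: [-0.672, 3.069, -0.0]
contact_force: [0.7, -1.0, 0.2]
opening: 0.0001
grip_force: 0.0
t: 13.6
tool_pos: [0.4463, 0.0299, 0.0645]
tool_rot: [-0.677, 3.065, -0.001]
contact_force: [0.2, 0.5, 0.2]
opening: -0.0003
grip_force: 0.0
t 13.6 pos [0.4463 0.0299 0.0645] toolx deg 204.9 tilt [-0.002 -0.001 -1.   ] F [0.24 0.47 0.24] q [-0.1  -0.22  2.16  0.    1.2  -2.11] -> tool mm [-12.6  -0.2   2.5]
```

```bash
python3 -m handwheel '[{"tx":-3,"ty":0,"tz":0,"roll":0},{"tx":-3,"ty":0,"tz":0,"roll":0},{"tx":-3,"ty":0,"tz":0,"roll":0},{"tx":-1,"ty":0,"tz":0,"roll":0},{"tx":-1,"ty":0,"tz":0,"roll":0},{"tx":-1,"ty":0,"tz":0,"roll":0},{"tx":-1,"ty":0,"tz":0,"roll":0},{"tx":-1,"ty":0,"tz":0,"roll":0},{"tx":-1,"ty":0,"tz":0,"roll":0}]'
python3 -m handwheel '[{"tx":-0.8,"ty":0,"tz":0,"roll":0},{"tx":-0.8,"ty":0,"tz":0,"roll":0}]'
python3 -m handwheel '[{"tx":-0.8,"ty":0,"tz":0,"roll":0},{"tx":-0.8,"ty":0,"tz":0,"roll":0}]'
python3 -c "
from h import *
to(pol(.099,205,np.array([.5475,.0768])),.062)"
```

```text
t: 14.35
tool_pos: [0.4586, 0.036, 0.0629]
tool_rot: [0.676, -3.068, 0.0]
contact_force: [0.2, -0.1, -1.0]
opening: 0.0001
grip_force: 0.0
t: 14.52
tool_pos: [0.4601, 0.0367, 0.0629]
tool_rot: [0.676, -3.068, -0.0]
contact_force: [0.0, 0.2, -0.1]
opening: -0.0002
grip_force: 0.0
t: 14.68
tool_pos: [0.4609, 0.0371, 0.0629]
tool_rot: [0.676, -3.066, 0.001]
contact_force: [-3.7, -1.9, 2.4]
opening: -0.0003
grip_force: 2.0
t 14.68 pos [0.4609 0.0371 0.0629] toolx deg 204.86 tilt [ 0.002  0.    -1.   ] F [-3.67 -1.89  2.35] q [-0.08 -0.17  2.13 -0.    1.19 -2.08] -> tool mm [ 3.8 -0.7  0.9]
```

```bash
for i in 1; do python3 -m handwheel '[{"tx":-0.8,"ty":0,"tz":0,"roll":0},{"tx":-0.8,"ty":0,"tz":0,"roll":0},{"tx":-0.8,"ty":0,"tz":0,"roll":0}]'; done
python3 -m handwheel '[{"tx":-0.8,"ty":0,"tz":0,"roll":0},{"tx":-0.8,"ty":0,"tz":0,"roll":0},{"tx":-0.8,"ty":0,"tz":0,"roll":0}]'
```

```text
t: 14.93
tool_pos: [0.4634, 0.0383, 0.0629]
tool_rot: [0.676, -3.067, 0.0]
contact_force: [-4.3, -2.1, 2.5]
opening: -0.0
grip_force: 2.0
t: 15.18
tool_pos: [0.4658, 0.0394, 0.0629]
tool_rot: [0.676, -3.068, 0.0]
contact_force: [-3.9, -1.7, 2.5]
opening: -0.0002
grip_force: 2.0
```

```bash
python3 -m handwheel '[{"tx":-0.8,"ty":0,"tz":0,"roll":0},{"tx":-0.8,"ty":0,"tz":0,"roll":0},{"tx":-0.8,"ty":0,"tz":0,"roll":0},{"tx":-0.8,"ty":0,"tz":0,"roll":0}]'
python3 -m handwheel '[{"tx":-0.8,"ty":0,"tz":0,"roll":0},{"tx":-0.8,"ty":0,"tz":0,"roll":0},{"tx":-0.8,"ty":0,"tz":0,"roll":0}]'
python3 -m handwheel '[{"tx":-0.5,"ty":0,"tz":0,"roll":0},{"tx":-0.5,"ty":0,"tz":0,"roll":0},{"tx":-0.5,"ty":0,"tz":0,"roll":0}]'
```

```text
t: 15.52
tool_pos: [0.4688, 0.0408, 0.0629]
tool_rot: [0.676, -3.068, -0.0]
contact_force: [-4.3, -1.2, 1.7]
opening: -0.0004
grip_force: 2.0
t: 15.77
tool_pos: [0.471, 0.0418, 0.0629]
tool_rot: [0.676, -3.068, -0.0]
contact_force: [-3.3, -1.9, 1.4]
opening: -0.0001
grip_force: 2.0
t: 16.02
tool_pos: [0.4723, 0.0424, 0.0628]
tool_rot: [0.676, -3.068, -0.0]
contact_force: [-3.6, -2.0, 1.4]
opening: -0.0002
grip_force: 2.0
```

```bash
python3 -m handwheel '[{"tx":-0.4,"ty":0,"tz":0,"roll":0},{"tx":-0.4,"ty":0,"tz":0,"roll":0},{"tx":-0.4,"ty":0,"tz":0,"roll":0}]'
python3 -m handwheel '[{"tx":-0.3,"ty":0,"tz":0,"roll":0},{"tx":-0.3,"ty":0,"tz":0,"roll":0}]'
python3 -m handwheel '[{"tx":-0.3,"ty":0,"tz":0,"roll":0},{"tx":-0.3,"ty":0,"tz":0,"roll":0}]'
```

```text
t: 16.27
tool_pos: [0.4733, 0.0429, 0.0629]
tool_rot: [0.676, -3.068, -0.0]
contact_force: [-3.8, -1.6, 1.2]
opening: 0.0002
grip_force: 2.0
t: 16.43
tool_pos: [0.4739, 0.0432, 0.0629]
tool_rot: [0.676, -3.068, -0.0]
contact_force: [-4.5, -1.2, 1.9]
opening: 0.0001
grip_force: 2.0
t: 16.6
tool_pos: [0.4745, 0.0434, 0.0629]
tool_rot: [0.676, -3.068, -0.0]
contact_force: [-4.2, -1.5, 0.5]
opening: 0.0001
grip_force: 2.0
```

```bash
python3 -m handwheel '[{"tx":-0.3,"ty":0,"tz":0,"roll":0},{"tx":-0.3,"ty":0,"tz":0,"roll":0}]'
python3 -m handwheel '[{"tx":-0.25,"ty":0,"tz":0,"roll":0},{"tx":-0.25,"ty":0,"tz":0,"roll":0}]'
```

```text
t: 16.77
tool_pos: [0.4748, 0.0436, 0.0629]
tool_rot: [0.676, -3.067, 0.0]
contact_force: [-5.8, -2.5, 1.9]
opening: -0.0001
grip_force: 3.0
t: 16.93
tool_pos: [0.4748, 0.0436, 0.0629]
tool_rot: [0.676, -3.066, 0.0]
contact_force: [-7.1, -3.0, 2.9]
opening: -0.0
grip_force: 4.0
```

```bash
python3 -m handwheel '[{"tx":-0.3,"ty":0,"tz":0,"roll":0},{"tx":-0.3,"ty":0,"tz":0,"roll":0},{"tx":0,"ty":0,"tz":0,"roll":0}]'
```

```text
t: 17.18
tool_pos: [0.4748, 0.0436, 0.0629]
tool_rot: [0.676, -3.064, 0.001]
contact_force: [-9.7, -3.8, 4.9]
opening: -0.0002
grip_force: 4.9
```

```bash
python3 -m handwheel '[{"tx":-0.15,"ty":0,"tz":0,"roll":0},{"tx":0,"ty":0,"tz":0,"roll":0},{"tx":0,"ty":0,"tz":0,"roll":0},{"tx":0,"ty":0,"tz":0,"roll":0}]'
python3 -m handwheel '[{"tx":0,"ty":0,"tz":0,"roll":0},{"tx":0,"ty":0,"tz":0,"roll":0},{"tx":0,"ty":0,"tz":0,"roll":0},{"tx":0,"ty":0,"tz":0,"roll":0},{"tx":0,"ty":0,"tz":0,"roll":0},{"tx":0,"ty":0,"tz":0,"roll":0}]'
```

```text
t: 17.52
tool_pos: [0.4748, 0.0436, 0.0628]
tool_rot: [0.675, -3.064, 0.001]
contact_force: [-8.6, -4.8, 6.2]
opening: 0.0002
grip_force: 5.2
t: 18.02
tool_pos: [0.4748, 0.0436, 0.0629]
tool_rot: [0.675, -3.064, 0.001]
contact_force: [-9.6, -5.3, 6.3]
opening: 0.0002
grip_force: 5.2
```

```bash
python3 -m handwheel '[{"tx":2,"ty":0,"tz":0,"roll":0},{"tx":6,"ty":0,"tz":0,"roll":0},{"tx":8,"ty":0,"tz":0,"roll":0},{"tx":0,"ty":0,"tz":-25,"roll":0},{"tx":0,"ty":0,"tz":-35,"roll":0},{"tx":0,"ty":0,"tz":-35,"roll":0},{"tx":-10,"ty":30,"tz":0,"roll":0},{"tx":-10,"ty":35,"tz":0,"roll":0},{"tx":-10,"ty":35,"tz":0,"roll":0},{"tx":-10,"ty":35,"tz":0,"roll":0},{"tx":-10,"ty":35,"tz":0,"roll":0},{"tx":-10,"ty":35,"tz":0,"roll":0}]'
python3 -m handwheel '[{"tx":-10,"ty":35,"tz":0,"roll":0},{"tx":-10,"ty":35,"tz":0,"roll":0},{"tx":0,"ty":0,"tz":0,"roll":0},{"tx":0,"ty":0,"tz":0,"roll":0},{"tx":0,"ty":0,"tz":0,"roll":0}]'
python3 - <<'E'
from h import *
im,*_=measure(); to(C)
s,_=optics.get_image("scene")
c=np.hstack([cv2.resize(im[200:255,275:330],(400,400),interpolation=cv2.INTER_CUBIC),cv2.resize(s[160:230,315:385],(400,400),interpolation=cv2.INTER_CUBIC)])
cv2.imwrite("pics/e.png",c[:,:,::-1])
E
```

```text
t: 19.02
tool_pos: [0.4295, 0.2504, 0.1585]
tool_rot: [-0.675, 3.066, 0.001]
contact_force: [0.6, -0.0, 0.5]
opening: -0.0001
grip_force: 0.0
t: 19.43
tool_pos: [0.4186, 0.3203, 0.1579]
tool_rot: [-0.676, 3.067, -0.0]
contact_force: [0.1, -0.3, 0.1]
opening: -0.0003
grip_force: 0.0
lid ctr [0.5478 0.0765] R 0.0613 inl 797
t 19.48 pos [0.4188 0.3198 0.1579] toolx deg 204.8 tilt [-0. -0. -1.] F [ 0.17 -0.62 -0.4 ] q [ 0.51 -0.13  1.91 -0.    1.36 -1.49] -> tool mm [ -15.6 -274.3    0. ]
```

View pics/e.png

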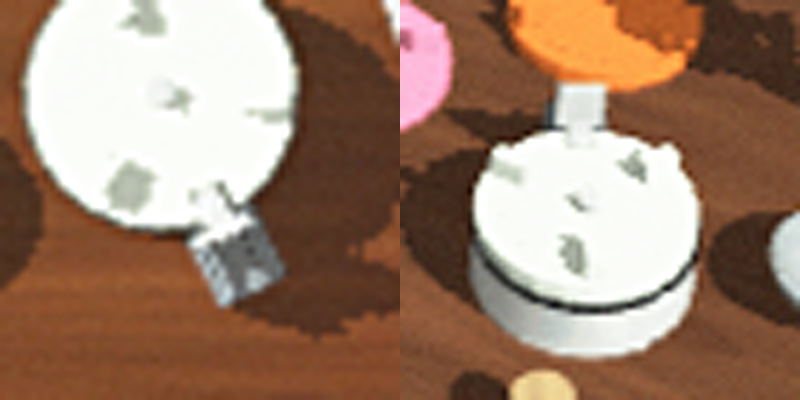

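The tongue fills the notch at about (212,205) in the left crop, with no dark gap left. The tab has moved in against the lid, which lies flat, and the arm is clear.

```bash
python3 -c "
from station import ctrl
print(ctrl.finish_job())"
```

```text
the job is handed in; nothing more can be done
None
```

The lid's notch was turned to face the clip, the clip was pressed home at about 12 N for over half a second and let go, and the job was handed in at about 19.5 s; no verdict came back.

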